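Feed a sample carrier round the track bend into the reading station

TASK

Stand the sample carrier that holds the capped tube in the flared mouth of the rod-rail track, then push it gently between the rails, round the bend and along to the grey reading station, on against the sprung plunger until the pawl has snapped in behind it and holds it there by itself, and let go. Keep the carrier upright and down on the deck all along the lane, never force it against rails or station, and leave the empty carrier and the glassware where they stand.

Things in the scene. Friction and masses are not known exactly. Their poses are not given: they have to be found in the camera images.
- tube_cap (a point): Sample carrier: loose white acetal puck, 46 mm diameter, 36 mm tall, about 0.35 kg, with a capped tube fixed upright in it. Grey cap 20 mm diameter, from 50 to 68 mm above the puck's underside; glass below it 16 mm. Point: centre of the cap, on the axis, 59 mm above the underside; z up. May be picked up by the cap.
- empty_mid (a point): The empty carrier: the same puck without a tube, a dark bore in its top. Point half-way up (18 mm above its underside). To be left alone.
- track: L-shaped aluminium track, fixed: deck 90 mm wide, its top 12 mm above the bench, two 6 mm rod rails centred 15 mm (tops 18 mm, post heads 23 mm) above the deck; lane 50 mm wide between them. Origin: middle of the mouth's edge, at bench height; x into the lane, y to its left, z up. The carrier may load the rails with 15 N at most, the deck with 30 N.
- lane_mouth (a point): Place to stand the carrier: on the deck's top, on the lane's centre line, 40 mm in from the mouth's edge (track x 0.040, y 0). The rails flare here: they close from 74 mm apart at track x = 0.022 to the 50 mm lane at 0.066. The lane runs straight (track y = 0) to track x = 0.100.
- bend_mid (a point): Point on the deck's top, on the lane's centre line, half-way round the bend: a quarter circle to the left of 80 mm centre-line radius about track (0.100, 0.080), from track (0.100, 0) to (0.180, 0.080).
- lane_end (a point): Point on the deck's top at the far end of the second straight (track 0.180, 0.280), which runs along track +y at x = 0.180. On it is clamped the station, a grey block 68 mm wide, 54 mm above the deck. How far along varies and is not measured: a caught carrier's axis lies at track y 0.165 to 0.205; find it by feel, sight or the plunger.
- plunger (a joint): The station's sprung plunger, an 18 mm disc 13 mm above the deck that meets the carrier 8 mm before its caught place. 0 = out, grows (m) as it is pushed in, 0.013 = solid stop. Spring: 1.5 N at first, then 0.3 N more per mm. Pushed in 8 to 10 mm the pawl snaps in; let go, it then rests at 6 to 8 mm. Station and plunger take 15 N at most.
- pawl (a joint): Catch pawl of the station: a 6 mm steel arm just above the deck, under the rail on the inner side of the bend, held across the lane by a light spring (about 1 N to pass). Rad: 0 = across the lane, about 0.5 while the carrier pushes it aside, back to 0 behind a carrier that has passed it.
- beaker: Large glass beaker with water, 125 mm wide and 149 mm tall, origin at its underside; to be left alone.
- flask: Small stoppered conical flask, 54 mm wide and 103 mm tall, origin at its underside; to be left alone.
- weigh_bottle: Glass weighing bottle with a lid, 37 mm wide and 51 mm tall, origin at its underside; to be left alone.
Not all that is in view belongs to the job. Leave any purple or red look-alike of the part that bears tube_cap alone.

How it is judged (in metres and radians):
On the way, in this order (a step that is already met when the one before it is completed fails the run):
1. the carrier stands upright on the deck in the first straight, between the rails (z of tube_cap in the frame of track between 0.065 and 0.077 m and angle between tube_cap's own z axis and vertical below 0.12 rad and x of tube_cap in the frame of track between 0.015 and 0.1 m and y of tube_cap in the frame of track between -0.015 and 0.015 m), for 0.1 s.
2. the carrier, upright on the deck, is in the bend (z of tube_cap in the frame of track between 0.065 and 0.077 m and angle between tube_cap's own z axis and vertical below 0.12 rad and x of tube_cap in the frame of track between 0.135 and 0.18 m and y of tube_cap in the frame of track between 0.008 and 0.055 m), for 0.05 s.
3. the carrier, upright on the deck, is in the second straight (z of tube_cap in the frame of track between 0.065 and 0.077 m and angle between tube_cap's own z axis and vertical below 0.12 rad and x of tube_cap in the frame of track between 0.172 and 0.188 m and y of tube_cap in the frame of track between 0.09 and 0.23 m), for 0.05 s.
At the end, for the whole second after the job is handed in: The carrier with the tube stands upright (within 7 degrees) and at rest on the deck in the second straight, untouched, caught in the station: the pawl closed behind it (under 0.15 rad) and the plunger held in by more than 4.5 mm (z of tube_cap in the frame of track between 0.065 and 0.077 m and angle between tube_cap's own z axis and vertical below 0.12 rad and x of tube_cap in the frame of track between 0.174 and 0.186 m and y of tube_cap in the frame of track between 0.155 and 0.215 m and value of joint plunger above 0.0045 m and value of joint pawl below 0.15 rad and linear speed of carrier below 0.01 m/s and contact force between the fingers and carrier below 0.1 N).
It fails at once if the carrier is forced: it loads the rails or the station with more than 15 N, or the track as a whole (pressed on the deck) with more than 30 N (contact force between carrier and rails above 15 N or contact force between carrier and station above 15 N or contact force between carrier and track above 30 N).
It fails at once if the carrier is tipped more than 30 degrees (angle between tube_cap's own z axis and vertical above 0.52 rad).
It fails at once if the carrier is lifted off the deck in the bend or in the second straight (z of tube_cap in the frame of track between 0.081 and 0.16 m and x of tube_cap in the frame of track between 0.125 and 0.225 m and y of tube_cap in the frame of track between -0.02 and 0.28 m).
It fails at once if the empty carrier or glassware is moved by more than 15 mm (distance of any of empty_mid, beaker, flask, weigh_bottle from where it was at the start of the episode above 0.015 m).
It also fails if it takes over 72 s, if anything falls off the work surface, if the arm or the gripper's body presses on something with over 40 N, if the wrist force passes 120 N, or if a joint passes its speed limit or range.

ROBOT

A 6-joint arm with a two-finger parallel gripper is mounted at the origin on a cart in front of the work surface, level with it; the furniture and walls round the work are solid. World frame = base frame: x ahead of the robot, y to its left, z up, the work surface at z = 0. Lengths are in mm, angles in rad, forces in N, time in s.
With the tool pointing down it reaches from about 275 to 750 mm from the base axis. Payload 10.2 kg.
Tool frame: the origin (TCP) lies where the fingers leave the gripper's body, on its centre line; the fingertips stand 73 mm ahead of it and the grasp point (between the pads) lies 54 mm ahead of it; z points along the fingers, y is the line along which they close (so a half turn about z gives the same grasp; the last joint's range is limited). The gripper opens to 85 mm and grips with 20 to 120 N. Pads are 22 mm wide; open, the fingers measure 114 mm over their backs; the gripper's body (76 mm by 85 mm) begins 54 mm behind the grasp point. The pads swing forward as they close: fully open they stand 13 mm farther back than shut.
Start: joints at [-0.223, 0.313, 1.498, -0, 1.331, -0.223], TCP at [525.006, -0.014, 303.894] pointing down, gripper open.
Joint ranges: [-2.94, 2.94], [-0.97, 2.17], [0.19, 2.56], [-1.23, 4.37], [0.02, 3.11], [-2.88, 2.88]. Speed limits (rad/s): [2.39, 2.39, 3.01, 3.14, 3.14, 3.14].

INTERFACE

Orientations are given as a unit quaternion [w, x, y, z].
In Python, from rig import ctrl gives the robot as it stands.
- The arm moves only by the shell command python3 -m creep 'ROWS' [OPENING] [FORCE]. ROWS is JSON, a list that holds one entry, the list of rows, each a list of 6 numbers: the shift along the world's x, y, z in units of 25 mm (1.0 is 25 mm), then the turn, a rotation vector about the world's x, y, z in units of 5 degrees (1.0 is 5 degrees). In form: [[[x, y, z, ax, ay, az], ...]]. A call has 1 to 20 rows; each row is the pose to reach, as a shift and turn from the pose commanded when the call began; what a row does not reach only later rows make up. A row lasts 1/12 s, in which the tool goes at most 41.7 mm and 7.16 degrees, less where a joint would pass 70% of its speed; a pose out of reach is approached as far as the arm can. A call with a gripper value outside its range is refused whole. OPENING is the finger opening in mm, from 0 to 85.4, set as the call begins (- or left out, the last holds). The fingers move at their own pace and stop on an object; FORCE is the grip in N (left out, the last holds). Time passes only in rows, so rows that repeat a pose let the fingers close. It gives the time, the measured TCP pose, the force, the opening and the grip force at its end, in the units of the state.
- ctrl.sense(): the state, without advancing time (a new reading comes with each control period).
- ctrl.capture(name): name is "scene" or "side" or "wrist"; returns a dict with "image" (420x560x3 uint8, red, green, blue), "fx", "fy", "cx", "cy" (pixels), "R" (3x3) and "t" (3): a world point X has camera coordinates R X + t. Camera axes: x right, y down, z forward; pixel columns grow to the right and rows downward; lengths in mm; the calibration is good to about 2 mm. A picture is of the moment at which its call begins. There is no depth.
- ctrl.finish_job(): hands the job in; it is judged then, once.
The state is a dict: "time_s": time; "joints": joint angles; "dq": joint speeds; "tau": joint torques, N m; "eef_pos": TCP position; "ee_rot": TCP orientation; "force": force on the tool from outside, world axes, zero at the start; "wrist_torque": the same for the moment, N m; "grip_width": opening from 0.0 (shut) to 1.0 (fully open); "grip_force": force on a finger pad.
Only numpy, scipy, OpenCV 4.12 (cv2) and the standard library are available. Lean on these libraries where they do the work, as an engineer would, in place of code of your own. Each camera call takes 0.05 s, during which the arm holds its last target. There are 200 camera calls.

## Working session

There is one attempt and no reset: what is moved stays moved. The work goes in short steps, Python scripts to look and compute and a shell command to move; the robot and the scene stay as the last step left them, time stands still between calls to the robot, and variables do not carry over. Pictures are saved under pics/ and viewed, at most 10 in all, crops included, and the job is handed in when it is done.

```bash
mkdir -p pics
cat > h.py <<'E'
import numpy as np, cv2, pickle
from rig import ctrl
def cap(n,f):
    c=ctrl.capture(n); cv2.imwrite(f'pics/{f}.png',c['image'][:,:,::-1]); pickle.dump(c,open(f'{f}.pkl','wb')); return c
def ld(f): return pickle.load(open(f'{f}.pkl','rb'))
def ray(c,u,v):
    R=np.array(c['R']);t=np.array(c['t']); d=R.T@np.array([(u-c['cx'])/c['fx'],(v-c['cy'])/c['fy'],1.]); return -R.T@t,d
def onz(c,u,v,z):
    o,d=ray(c,u,v); return o+d*(z-o[2])/d[2]
def proj(c,X):
    p=np.array(c['R'])@np.array(X,float)+np.array(c['t']); return c['fx']*p[0]/p[2]+c['cx'],c['fy']*p[1]/p[2]+c['cy']
E
python3 - <<'E'
from h import *
s=cap('scene','s0');d=cap('side','d0')
cv2.imwrite('pics/a.png',np.vstack([s['image'],]) [:,:,::-1])
for c in(s,d): print(ray(c,280,210))
E
```

```text
(array([ 55.00598439, 621.51469719, 809.32810126]), array([ 0.46002453, -0.56761781, -0.68281414]))
(array([  331.38325769, -1289.80712606,  1036.92230569]), array([ 0.13286773,  0.77946156, -0.61239091]))
```

View pics/s0.png

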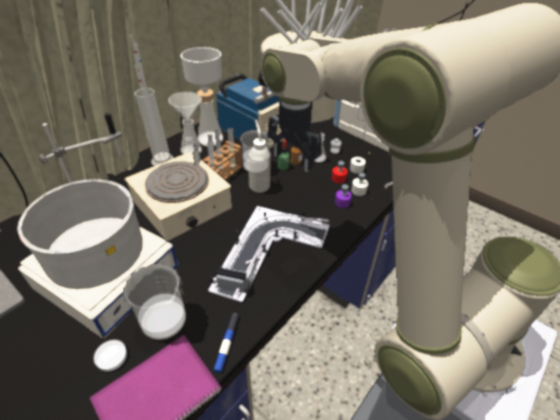

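View pics/d0.png

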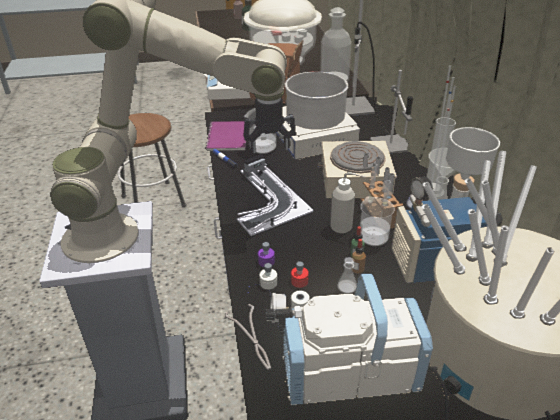

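The scene view shows four pucks: white with tube at (360,186), red (340,174), purple (344,197), and white without tube at (358,164). In the side view they are at (268,276), (300,274), (266,253) and (300,298). The white one with a tube and grey cap fits the description. I'll confirm it with one enlarged crop that also covers the track.

Run:
```python
from h import *
s=ld('s0')['image'];d=ld('d0')['image']
a=cv2.resize(s[150:305,205:405],None,fx=2,fy=2,interpolation=3)
b=cv2.resize(d[145:310,225:325],(400,660),interpolation=3)
b=cv2.resize(d[145:315,230:325],None,fx=3.5,fy=3.5,interpolation=3)
b=b[:600]
z=np.zeros((600,800,3),np.uint8); z[:a.shape[0],:a.shape[1]]=a
z[:b.shape[0],410:410+b.shape[1]]=b
e=cv2.resize(s[150:215,320:385],None,fx=4,fy=4,interpolation=3); z[320:320+e.shape[0],:e.shape[1]]=e
cv2.imwrite('pics/crop.png',z[:,:,::-1])
```

```text
(no output)
```

View pics/crop.png

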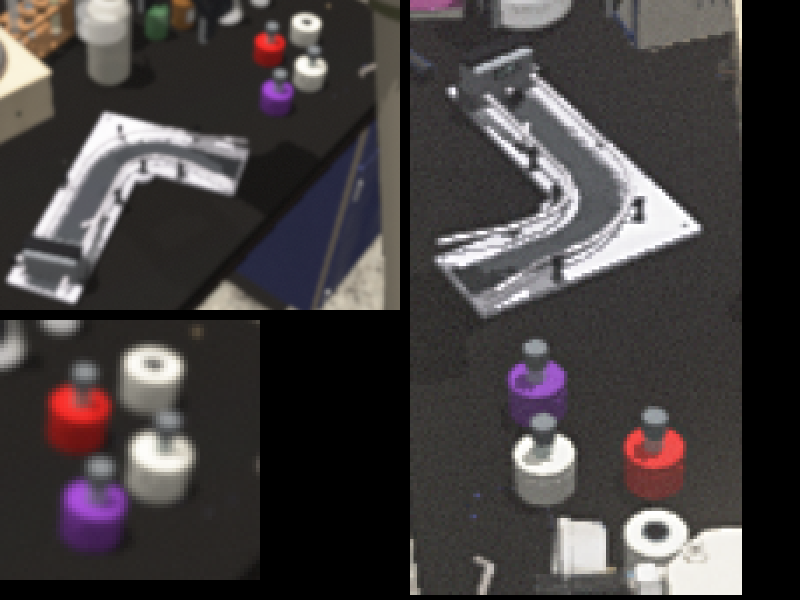

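Confirmed: the white puck with a grey-capped tube is the target. Its cap is at scene (362,175.5) and side (268,265.6). The red and purple ones are look-alikes, and the empty carrier is at (358,164). Track corners read from the crop: mouth at right in the scene view, station at bottom-left.

Run:
```python
from h import *
s=ld('s0');d=ld('d0')
def tri(p,q):
    A=[];b=[]
    (o1,d1),(o2,d2)=ray(s,*p),ray(d,*q)
    k=np.linalg.lstsq(np.c_[d1,-d2],o2-o1,rcond=None)[0]
    x,y=o1+k[0]*d1,o2+k[1]*d2; return (x+y)/2,np.linalg.norm(x-y)
print('cap',tri((362,175.5),(268,265.6)))
for n,p,q in [('cap',(362,175.5),(268,265.6))]: print(onz(s,*p,59),onz(d,*q,59))
for n,u,v in [('red',341,165),('purple',345,187)]: print(n,onz(s,u,v,59))
print('empty',onz(s,358,159.5,36), onz(d,300,292.5,36))
cr=lambda u,v:(205+u/2,150+v/2); cd=lambda u,v:(230+(u-410)/3.5,145+v/3.5)
T=[(0,45),(0,-45),(225,-45)]
S=[cr(237,193),cr(247,148)]
for n,p in [('mouthL?',cr(237,193)),('mouthR?',cr(247,148)),('outer',cr(105,112)),('endR',cr(8,280)),('endL',cr(78,302))]: print('s',n,onz(s,*p,12).round(1))
for n,p in [('mouthL',cd(437,262)),('mouthR',cd(485,317)),('outer',cd(700,231)),('endL',cd(448,90)),('endR',cd(540,45))]: print('d',n,onz(d,*p,12).round(1))
```

```text
cap (array([ 466.43562888, -285.85793503,   66.88483722]), np.float64(3.6642725364773647))
[ 468.75728805 -295.11204552   59.        ] [ 469.34245821 -276.79338712   59.        ]
red [ 549.45627732 -297.58561602   59.        ]
purple [ 477.8754125  -211.34794192   59.        ]
empty [ 538.44606332 -391.06221243   36.        ] [ 537.58445954 -366.78977484   36.        ]
s mouthL? [408.   -7.9  12. ]
s mouthR? [447.7 -88.9  12. ]
s outer [655.1  -9.7  12. ]
s endR [537.9 294.2  12. ]
s endL [451.  260.7  12. ]
d mouthL [416.2  -9.1  12. ]
d mouthR [447.9 -91.5  12. ]
d outer [654.8 -10.4  12. ]
d endL [458.6 263.5  12. ]
d endR [562.8 329.2  12. ]
```

```bash
python3 - <<'E'
from h import *
from scipy.spatial.transform import Rotation as R
s=ctrl.sense(); q=s['ee_rot']; print(s['time_s'],s['eef_pos'],R.from_quat([q[1],q[2],q[3],q[0]]).as_matrix().round(3).tolist(),s['force'])
E
python3 -m creep '[[[-0.4,-1.6,0,0,0,1],[-0.8,-3.2,0,0,0,2],[-1.2,-4.8,0,0,0,2],[-1.6,-6.4,-0.5,0,0,2],[-2,-8,-1,0,0,2],[-2.2,-9.6,-1.5,0,0,2],[-2.2,-11.2,-2,0,0,2],[-2.2,-11.4,-2,0,0,2],[-2.2,-11.4,-2,0,0,2],[-2.2,-11.4,-2,0,0,2],[-2.2,-11.4,-2,0,0,2]]]' 45
python3 - <<'E'
from h import *
from scipy.spatial.transform import Rotation as R
c=cap('wrist','w1')
s=ctrl.sense(); q=s['ee_rot']; print(s['time_s'],s['eef_pos'],R.from_quat([q[1],q[2],q[3],q[0]]).as_matrix().round(3).tolist(),s['force'])
print(ray(c,280,210), proj(c,(468,-288,59)))
E
```

```text
0.1 [ 5.24862336e+02 -7.40932181e-03  3.03402944e+02] [[0.0, 1.0, -0.001], [1.0, -0.0, 0.0], [0.0, -0.001, -1.0]] [-0.47117442 -0.63575526 -0.3412377 ]
time_s: 1.02
eef_pos: [470.4, -283.7, 254.3]
ee_rot: [0.0, 0.642, 0.766, 0.0]
force: [0.6, 0.2, 0.2]
grip_width: 0.525
grip_force: 0.0
1.0667 [ 470.41578003 -283.59432592  254.48195159] [[-0.175, 0.985, 0.001], [0.985, 0.175, -0.0], [-0.0, 0.001, -1.0]] [-0.02122106 -0.49994569  0.70850889]
(array([ 457.11593719, -213.74806046,  325.28188752]), array([ 0.03987067, -0.27525506, -0.96060421])) (np.float64(280.245780384751), np.float64(207.42450656805715))
```

View pics/w1.png

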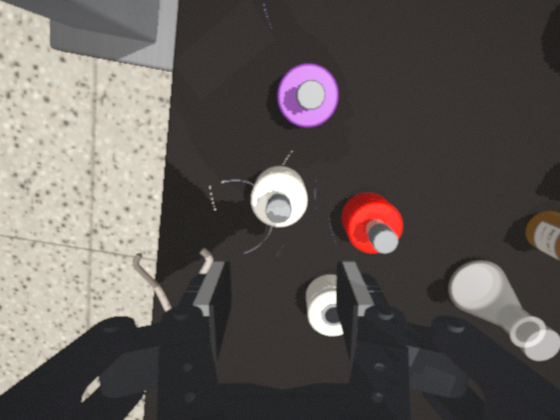

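The wrist view shows the target's cap at about (278,208). Purple is at (311,95), red at (383,238), and the empty carrier at (328,312).

Run:
```python
from h import *
c=ld('w1'); im=c['image'].astype(int); g=im.mean(2)
sub=im[160:232,245:312]; m=sub.mean(2)
wh=(m>150); ys,xs=np.where(m>60); print('all',xs.min()+245,xs.max()+245,ys.min()+160,ys.max()+160)
b=(sub[:,:,2]-sub[:,:,0]); 
mask=((m>70)&(b>2)).astype(np.uint8); n,l,st,ce=cv2.connectedComponentsWithStats(mask); i=1+st[1:,4].argmax(); print(st[i],ce[i]+[245,160])
u,v=ce[i]+[245,160]
for z in(59,65,68): print(z,onz(c,u,v,z))
for X in [(468,-285,68),(468,-285,36),(468,-285,0)]: print(proj(c,X))
```

```text
all 245 308 160 231
[ 22  36  22  15 140] [276.32857143 202.61428571]
59 [ 464.41042061 -284.77735804   59.        ]
65 [ 464.24605757 -283.1768895    65.        ]
68 [ 464.16387605 -282.37665523   68.        ]
(np.float64(280.85189828172895), np.float64(206.87824721673095))
(np.float64(281.0957008947111), np.float64(196.37985762243338))
(np.float64(281.31617555255957), np.float64(186.88599360903788))
```

```bash
python3 -m creep '[[[-0.15,-0.1,-1,0,0,1],[-0.15,-0.1,-2,0,0,2.2],[-0.15,-0.1,-3,0,0,2.2],[-0.15,-0.1,-4,0,0,2.2],[-0.15,-0.1,-5,0,0,2.2],[-0.15,-0.1,-5.4,0,0,2.2],[-0.15,-0.1,-5.6,0,0,2.2],[-0.15,-0.1,-5.6,0,0,2.2],[-0.15,-0.1,-5.6,0,0,2.2]]]' 45
python3 - <<'E'
from h import *
c=cap('wrist','w2'); d=cap('side','d2')
z=np.zeros((420,800,3),np.uint8); z[:,:560]=c['image']; z[:,560:]=cv2.resize(d['image'][210:315,230:290],(240,420))
cv2.imwrite('pics/w2c.png',z[:,:,::-1])
E
```

```text
time_s: 1.82
eef_pos: [466.9, -287.6, 115.2]
ee_rot: [0.001, 0.566, 0.824, -0.0]
force: [0.0, -0.3, 1.2]
grip_width: 0.525
grip_force: 0.0
```

View pics/w2c.png

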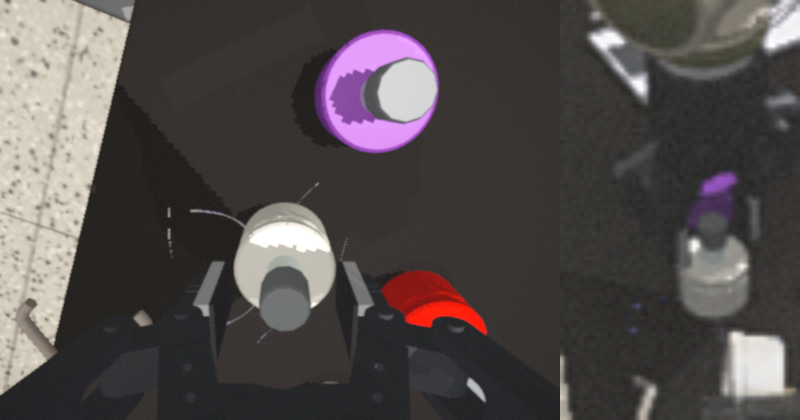

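The cap is between the open fingers, with its top at about (286,305), and the red puck is clear. Next I check its offset and close the fingers.

```bash
python3 - <<'E'
from h import *
c=ld('w2'); print(onz(c,286,305,68), onz(c,285,250,36), proj(c,(466.9,-287.6,68)))
E
python3 -m creep '[[[0,0,0,0,0,0],[0,0,0,0,0,0],[0,0,0,0,0,0],[0,0,0,0,0,0],[0,0,0,0,0,0],[0,0,0,0,0,0],[0,0,0,0,0,0],[0,0,0,0,0,0]]]' 0 45
```

```text
[ 466.66246342 -286.87934576   68.        ] [ 463.40584246 -279.00294964   36.        ] (np.float64(285.89539805306094), np.float64(306.8197906753131))
time_s: 2.58
eef_pos: [466.6, -287.7, 114.6]
ee_rot: [0.001, 0.566, 0.824, -0.0]
force: [1.3, 0.8, 5.6]
grip_width: 0.222
grip_force: 44.0
```

```bash
python3 -m creep '[[[0,0,0.3,0,0,0],[0,0,1,0,0,0],[0,0,2.2,0,0,0],[0,0,3.4,0,0,0],[0,0.6,4.2,0,0,0],[0,1.6,4.6,0,0,0],[0,2.8,5,0,0,0],[0,4,5,0,0,0],[0,5.2,5,0,0,0],[0,6.2,5,0,0,0],[0,6.8,5,0,0,0],[0,7,5,0,0,0],[0,7,5,0,0,0],[0,7,5,0,0,0]]]'
python3 - <<'E'
from h import *
c=cap('wrist','w3'); s=ctrl.sense(); print(s['eef_pos'],s['ee_rot'],s['grip_width'],s['force'])
E
```

```text
time_s: 3.75
eef_pos: [466.2, -113.0, 238.9]
ee_rot: [-0.0, 0.566, 0.824, -0.0]
force: [-0.2, -0.3, -3.6]
grip_width: 0.217
grip_force: 44.4
[ 466.22924715 -113.35322393  238.82648119] [-6.63109119e-05  5.66693871e-01  8.23928408e-01 -1.74253922e-04] 0.21584489858339043 [ 0.44950695 -0.42772278 -4.40828664]
```

View pics/w3.png

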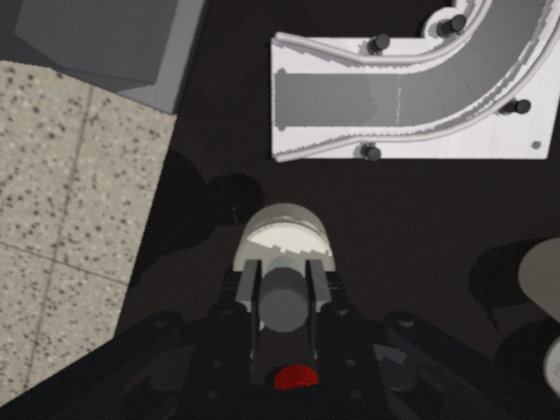

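The wrist view shows the track: mouth edge at column 272, deck rows 37 to 160, outer corner about (551,159). The carrier is held upright. I fit the deck edges next.

Run:
```python
from h import *
c=ld('w3'); g=c['image'].astype(int).mean(2)
# bottom edge: last bright row per column ; left edge: first bright col per row
def fit(p): p=np.array(p,float); m=np.ones(len(p),bool); 
P=[]
for u in range(285,540,5):
    col=g[120:200,u]; k=np.where(col>90)[0]; P.append((u,120+k.max()+1))
Q=[]
for v in list(range(45,155,4)):
    r=g[v,240:330]; k=np.where(r>70)[0]; Q.append((240+k.min(),v))
Tp=[]
for u in range(285,420,5):
    k=np.where(g[0:60,u]>90)[0]; Tp.append((u,k.min()))
def line(L):
    W=np.array([onz(c,u,v,12)[:2] for u,v in L]); 
    for _ in range(4):
        m=W.mean(0); d=np.linalg.svd(W-m)[2][0]; r=(W-m)@[-d[1],d[0]]; k=abs(r)<max(1.0,1.5*np.std(r)); W=W[k]
    d*=np.sign(d[np.argmax(abs(d))]); return m,d,len(W),r.std()
for L in(P,Q,Tp): print(line(L))
mp,d,_,_=line(P); mq,e,_,_=line(Q)
A=np.linalg.solve(np.c_[d,-e],mq-mp); R0=mp+A[0]*d
yaw=np.arctan2(d[1],d[0]); x=np.array([np.cos(yaw),np.sin(yaw)]);y=np.array([-x[1],x[0]])
O=R0+45*y; print('yaw',np.degrees(yaw),np.degrees(np.arctan2(-e[0],e[1])),'O',O,'outer',onz(c,551,159.5,12),R0+225*x)
mt=line(Tp)[0]; print('width',(mt-R0)@y)
for n,a,b in [('mouth',40,0),('bend0',100,0),('bend1',180,80),('caught',180,185)]: print(n,O+a*x+b*y)
# rails at lane straight x=80..95, z=27
for a in(75,85,95):
    for s in(25,-25): print(a,s,proj(c,(*(O+a*x+s*y),30)))
```

```text
(array([557.17425114, -47.16532431]), array([0.93438957, 0.35625291]), 47, np.float64(0.2819197497505616))
(array([429.16587797, -46.59506724]), array([-0.35457729,  0.93502671]), 28, np.float64(0.214072739854863))
(array([469.95134554,  17.06133272]), array([0.9388606 , 0.34429751]), 22, np.float64(0.26836120353941106))
yaw 20.870251795620064 20.767539597943816 O [429.49337119 -47.6861829 ] outer [660.21512101  -8.10505683  12.        ] [655.76240492  -9.57680907]
width 91.08613213039824
mouth [466.86895392 -33.43606656]
bend0 [522.93232801 -12.06089206]
bend1 [569.18326079  91.19050608]
caught [531.77670541 189.30141074]
75 25 (np.float64(374.14157750142584), np.float64(64.89341708090598))
75 -25 (np.float64(369.2884526760149), np.float64(135.7835258228145))
85 25 (np.float64(388.0591974533295), np.float64(64.92336538025754))
85 -25 (np.float64(382.48559988478894), np.float64(135.8132336589714))
95 25 (np.float64(401.9773597352208), np.float64(64.953314846609))
95 -25 (np.float64(395.6832347301777), np.float64(135.84294259283735))
```

```bash
python3 -m creep '[[[0,0.6,0,0,0,0],[0,1.6,0,0,0,0],[0,2.6,-0.3,0,0,0],[0.03,3.1,-1,0,0,0],[0.03,3.16,-2,0,0,0],[0.03,3.16,-3,0,0,0],[0.03,3.16,-3.7,0,0,0],[0.03,3.16,-4.1,0,0,0],[0.03,3.16,-4.3,0,0,0],[0.03,3.16,-4.36,0,0,0],[0.03,3.16,-4.4,0,0,0],[0.03,3.16,-4.4,0,0,0]]]'
python3 -m creep '[[[0,0,-0.04,0,0,0],[0,0,-0.08,0,0,0],[0,0,-0.08,0,0,0],[0,0,-0.08,0,0,0]]]'
```

```text
time_s: 4.8
eef_pos: [467.4, -33.8, 129.6]
ee_rot: [0.001, 0.567, 0.824, 0.0]
force: [-0.4, -1.3, -3.5]
grip_width: 0.213
grip_force: 44.3
time_s: 5.13
eef_pos: [467.1, -33.5, 127.1]
ee_rot: [0.0, 0.566, 0.824, 0.0]
force: [0.1, -0.1, -4.3]
grip_width: 0.214
grip_force: 44.3
```

Run:
```python
from h import *
c=cap('wrist','w4')
cv2.imwrite('pics/w4.png',c['image'][:,:,::-1])
d=cap('side','d4')
```

```text
(no output)
```

View pics/w4.png

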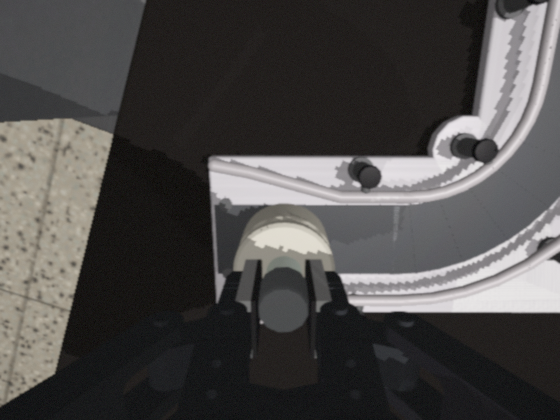

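The carrier sits in the mouth. Around column 400 the inner rail is at about row 200 and the outer at about row 298. I check the centring against the rails.

Run:
```python
from h import *
c=ld('w4'); g=c['image'].astype(int).mean(2)
yaw=np.radians(20.85); x=np.array([np.cos(yaw),np.sin(yaw)]);y=np.array([-x[1],x[0]]);O=np.array([429.4,-47.4])
def tk(u,v,z): p=onz(c,u,v,z)[:2]-O; return (p@x).round(1),(p@y).round(1)
print(g[190:212,385].astype(int)); print(g[285:312,385].astype(int))
for s in(25,28,31,-25,-28,-31): print(s,[proj(c,(*(O+a*x+s*y),27)) for a in (90,)])
print('deck edges',tk(400,156.5,12),tk(300,156.5,12),tk(450,312.5,12), tk(210,250,12))
s=ctrl.sense(); p=np.array(s['eef_pos'])[:2]-O; print('tcp',p@x,p@y, s['force'])
```

```text
[134 132 154 174 186 198 214 226 215 196 184 174 173 192 191 138 100 101
 100 102 101  98]
[135 139 148 152 157 179 210 219 209 171 129 139 161 176 192 207 216 215
 203 195 193 204 216 220 220 217 192]
25 [(np.float64(387.42238493575275), np.float64(203.29884974774063))]
28 [(np.float64(387.9430486440329), np.float64(197.3405200303458))]
31 [(np.float64(388.4687785538197), np.float64(191.32421412119763))]
-25 [(np.float64(379.4284175267401), np.float64(294.77957485978817))]
-28 [(np.float64(378.98640471940496), np.float64(299.83784568514034))]
-31 [(np.float64(378.54829988668115), np.float64(304.8513947430845))]
deck edges (np.float64(98.8), np.float64(45.8)) (np.float64(47.6), np.float64(45.7)) (np.float64(136.5), np.float64(-44.9)) (np.float64(-1.3), np.float64(-6.0))
tcp 40.1235723714095 -0.4133511499136778 [ 0.63347022  0.9054885  -3.82953638]
```

```bash
python3 -m creep '[[[0,0,-0.02,0,0,0],[0,0,-0.02,0,0,0],[0,0,-0.02,0,0,0]]]'
python3 -m creep '[[[0,0,-0.02,0,0,0],[0,0,-0.02,0,0,0],[0,0,-0.02,0,0,0]]]'
```

```text
time_s: 5.48
eef_pos: [467.2, -33.5, 126.7]
ee_rot: [0.0, 0.566, 0.824, 0.0]
force: [0.7, 0.5, 0.3]
grip_width: 0.211
grip_force: 44.8
time_s: 5.73
eef_pos: [467.4, -33.5, 126.6]
ee_rot: [0.001, 0.566, 0.824, 0.0]
force: [-0.3, 1.4, 5.8]
grip_width: 0.216
grip_force: 45.4
```

```bash
python3 -m creep '[[[0.09,0.05,0.01,0,0,0],[0.19,0.09,0.01,0,0,0],[0.28,0.12,0.01,0,0,0],[0.37,0.16,0.01,0,0,0],[0.47,0.2,0.01,0,0,0],[0.56,0.23,0.01,0,0,0],[0.65,0.27,0.01,0,0,0],[0.75,0.3,0.01,0,0,0],[0.84,0.34,0.01,0,0,0],[0.94,0.38,0.01,0,0,0],[0.94,0.38,0.01,0,0,0]]]'
```

```text
time_s: 6.65
eef_pos: [490.9, -24.0, 126.5]
ee_rot: [0.0, 0.566, 0.824, -0.0]
force: [-2.0, -0.5, 6.4]
grip_width: 0.218
grip_force: 45.2
```

```bash
python3 -m creep '[[[0.09,0.04,0.01,0,0,0],[0.19,0.07,0.01,0,0,0],[0.28,0.11,0.01,0,0,0],[0.37,0.14,0.01,0,0,0],[0.47,0.18,0.01,0,0,0],[0.56,0.21,0.01,0,0,0],[0.65,0.25,0.01,0,0,0],[0.75,0.28,0.01,0,0,0],[0.84,0.32,0.01,0,0,0],[0.93,0.36,0.01,0,0,0],[0.93,0.36,0.01,0,0,0]]]'
```

```text
time_s: 7.57
eef_pos: [514.3, -14.9, 126.5]
ee_rot: [0.0, 0.566, 0.824, 0.0]
force: [-0.7, -1.0, 5.0]
grip_width: 0.213
grip_force: 45.1
```

```bash
cat > path.py <<'E'
import numpy as np
yaw=np.radians(20.85); x=np.array([np.cos(yaw),np.sin(yaw)]);y=np.array([-x[1],x[0]]);O=np.array([429.4,-47.2])
def P(s):  # path length from track x=90
    if s<10: q=(90+s,0)
    elif s<10+40*np.pi: a=(s-10)/80; q=(100+80*np.sin(a),80-80*np.cos(a))
    else: q=(180,80+s-10-40*np.pi)
    return O+q[0]*x+q[1]*y, q
def show(s0,s1,ds):
    b=P(s0)[0]
    print([[*((P(s)[0]-b)/25).round(2).tolist()] for s in np.arange(s0+ds,s1+.01,ds)],P(s1))
E
python3 -c "
from path import *
show(0,40,4);show(40,80,4);show(80,120,4);show(120,160,4)"
```

```text
[[0.15, 0.06], [0.3, 0.11], [0.45, 0.17], [0.59, 0.24], [0.74, 0.31], [0.88, 0.39], [1.01, 0.47], [1.14, 0.56], [1.27, 0.66], [1.39, 0.77]] (array([548.25581683,   4.01677176]), (np.float64(129.3018023268838), np.float64(5.559390247014861)))
[[0.12, 0.11], [0.23, 0.23], [0.33, 0.35], [0.43, 0.48], [0.52, 0.61], [0.6, 0.74], [0.68, 0.88], [0.75, 1.03], [0.81, 1.17], [0.87, 1.32]] (array([570.01185587,  37.08666703]), (np.float64(161.40348017888215), np.float64(28.720251346933992)))
[[0.05, 0.15], [0.09, 0.31], [0.12, 0.46], [0.15, 0.62], [0.16, 0.78], [0.17, 0.94], [0.17, 1.1], [0.17, 1.26], [0.15, 1.42], [0.13, 1.58]] (array([573.250024  ,  76.53863118]), (np.float64(178.47144456185245), np.float64(64.43618336088102)))
[[-0.03, 0.16], [-0.07, 0.31], [-0.12, 0.47], [-0.17, 0.62], [-0.23, 0.77], [-0.28, 0.92], [-0.34, 1.06], [-0.4, 1.21], [-0.45, 1.36], [-0.51, 1.51]] (array([560.47713092, 114.36994759]), (180, 104.33629385640828))
```

```bash
python3 -m creep '[[[0.15,0.06,0,0,0,0],[0.3,0.11,0,0,0,0],[0.45,0.17,0,0,0,0],[0.59,0.24,0,0,0,0],[0.74,0.31,0,0,0,0],[0.88,0.39,0,0,0,0],[1.01,0.47,0,0,0,0],[1.14,0.56,0,0,0,0],[1.27,0.66,0,0,0,0],[1.39,0.77,0,0,0,0],[1.39,0.77,0,0,0,0]]]'
```

```text
time_s: 8.48
eef_pos: [549.2, 4.6, 126.6]
ee_rot: [0.001, 0.566, 0.824, 0.0]
force: [0.2, 0.3, 4.2]
grip_width: 0.215
grip_force: 45.2
```

```bash
python3 -m creep '[[[0.12,0.11,0,0,0,0],[0.23,0.23,0,0,0,0],[0.33,0.35,0,0,0,0],[0.43,0.48,0,0,0,0],[0.52,0.61,0,0,0,0],[0.52,0.61,0,0,0,0]]]'
python3 -m creep '[[[0.08,0.13,0,0,0,0],[0.16,0.27,0,0,0,0],[0.23,0.42,0,0,0,0],[0.28,0.56,0,0,0,0],[0.33,0.71,0,0,0,0],[0.33,0.71,0,0,0,0]]]'
```

```text
time_s: 8.98
eef_pos: [562.0, 19.9, 126.5]
ee_rot: [0.0, 0.566, 0.824, 0.0]
force: [0.1, 0.3, 4.7]
grip_width: 0.22
grip_force: 45.2
time_s: 9.48
eef_pos: [570.1, 37.6, 126.5]
ee_rot: [0.0, 0.566, 0.824, 0.0]
force: [0.7, -0.1, 5.5]
grip_width: 0.217
grip_force: 45.2
```

```bash
python3 -m creep '[[[0.05,0.15,0,0,0,0],[0.09,0.31,0,0,0,0],[0.12,0.46,0,0,0,0],[0.15,0.62,0,0,0,0],[0.16,0.78,0,0,0,0],[0.16,0.78,0,0,0,0]]]'
python3 -m creep '[[[0.01,0.16,0,0,0,0],[0.01,0.32,0,0,0,0],[0.01,0.48,0,0,0,0],[-0.01,0.64,0,0,0,0],[-0.03,0.8,0,0,0,0],[-0.03,0.8,0,0,0,0]]]'
```

```text
time_s: 9.98
eef_pos: [574.0, 57.1, 126.6]
ee_rot: [0.0, 0.566, 0.824, 0.0]
force: [1.1, -1.2, 5.1]
grip_width: 0.216
grip_force: 45.1
time_s: 10.48
eef_pos: [573.2, 77.1, 126.6]
ee_rot: [0.0, 0.566, 0.824, 0.0]
force: [1.4, -1.2, 4.7]
grip_width: 0.212
grip_force: 45.2
```

```bash
python3 -m creep '[[[-0.03,0.16,0,0,0,0],[-0.07,0.31,0,0,0,0],[-0.12,0.47,0,0,0,0],[-0.17,0.62,0,0,0,0],[-0.23,0.77,0,0,0,0],[-0.28,0.92,0,0,0,0],[-0.34,1.06,0,0,0,0],[-0.4,1.21,0,0,0,0],[-0.45,1.36,0,0,0,0],[-0.51,1.51,0,0,0,0],[-0.51,1.51,0,0,0,0]]]'
python3 - <<'E'
from path import *
from h import *
c=cap('wrist','w5'); s=ctrl.sense(); p=np.array(s['eef_pos'])[:2]-O; print(p@x,p@y,s['force'])
E
```

```text
time_s: 11.4
eef_pos: [560.2, 115.4, 126.6]
ee_rot: [0.0, 0.566, 0.824, 0.001]
force: [1.3, 0.9, 6.8]
grip_width: 0.213
grip_force: 45.3
180.08772559808136 105.26736701578568 [0.95699122 1.83517773 7.28136293]
```

View pics/w5.png

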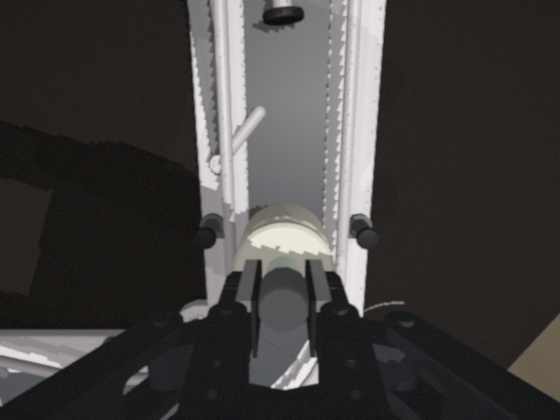

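The carrier is in the second straight, centred between the rails (columns 228 and 345). The pawl tip is at (262,110) and the plunger disc at about (284,17).

Run:
```python
from path import *
from h import *
c=ld('w5')
def tk(u,v,z): p=onz(c,u,v,z)[:2]-O; return (p@x).round(1),(p@y).round(1)
print('disc',tk(284,17,25),tk(284,22,16),'pawl tip',tk(262,110,16),'pivot',tk(217,163,16))
print('rails y~150',tk(226,100,30),tk(350,100,30))
```

```text
disc (np.float64(179.2), np.float64(212.9)) (np.float64(179.2), np.float64(212.8)) pawl tip (np.float64(168.7), np.float64(174.4)) pivot (np.float64(145.8), np.float64(148.8))
rails y~150 (np.float64(153.7), np.float64(178.8)) (np.float64(208.5), np.float64(179.0))
```

```bash
python3 -m creep '[[[-0.05,0.15,0,0,0,0],[-0.1,0.3,0,0,0,0],[-0.16,0.45,0,0,0,0],[-0.21,0.6,0,0,0,0],[-0.27,0.75,0,0,0,0],[-0.33,0.9,0,0,0,0],[-0.38,1.05,0,0,0,0],[-0.44,1.2,0,0,0,0],[-0.5,1.35,0,0,0,0],[-0.5,1.35,0,0,0,0]]]'
python3 -m creep '[[[-0.06,0.15,0,0,0,0],[-0.11,0.3,0,0,0,0],[-0.17,0.45,0,0,0,0],[-0.23,0.6,0,0,0,0],[-0.29,0.75,0,0,0,0],[-0.34,0.9,0,0,0,0],[-0.4,1.05,0,0,0,0],[-0.46,1.2,0,0,0,0],[-0.46,1.2,0,0,0,0]]]'
```

```text
time_s: 12.28
eef_pos: [547.7, 148.9, 126.7]
ee_rot: [0.0, 0.566, 0.824, 0.0]
force: [2.6, -1.2, 7.7]
grip_width: 0.215
grip_force: 45.4
time_s: 13.03
eef_pos: [536.3, 178.9, 126.7]
ee_rot: [0.0, 0.566, 0.824, 0.0]
force: [2.6, -1.8, 8.5]
grip_width: 0.216
grip_force: 45.5
```

```bash
python3 -m creep '[[[-0.03,0.09,0.01,0,0,0],[-0.07,0.19,0.01,0,0,0],[-0.1,0.28,0.01,0,0,0],[-0.13,0.37,0.01,0,0,0],[-0.17,0.47,0.01,0,0,0],[-0.2,0.56,0.01,0,0,0],[-0.2,0.56,0.01,0,0,0]]]'
python3 -m creep '[[[-0.02,0.05,0,0,0,0],[-0.04,0.1,0,0,0,0],[-0.06,0.15,0,0,0,0],[-0.06,0.15,0,0,0,0]]]'
```

```text
time_s: 13.62
eef_pos: [531.1, 192.8, 126.6]
ee_rot: [-0.0, 0.566, 0.824, 0.0]
force: [2.6, -1.6, 7.3]
grip_width: 0.218
grip_force: 45.4
time_s: 13.95
eef_pos: [529.9, 196.0, 126.8]
ee_rot: [0.0, 0.566, 0.824, 0.0]
force: [3.7, -3.8, 6.5]
grip_width: 0.215
grip_force: 45.4
```

```bash
python3 -m creep '[[[-0.01,0.04,0,0,0,0],[-0.03,0.08,0,0,0,0],[-0.04,0.11,0,0,0,0],[-0.06,0.15,0,0,0,0],[-0.07,0.19,0,0,0,0],[-0.07,0.19,0,0,0,0]]]'
python3 -m creep '[[[-0.01,0.04,0,0,0,0],[-0.03,0.08,0,0,0,0],[-0.03,0.08,0,0,0,0]]]'
python3 - <<'E'
from path import *
from h import *
c=cap('wrist','w6'); s=ctrl.sense(); p=np.array(s['eef_pos'])[:2]-O; print(p@x,p@y,np.array(s['force'])[:2]@y)
z=cv2.resize(c['image'][150:350,180:400],None,fx=3,fy=3,interpolation=3); cv2.imwrite('pics/w6c.png',z[:,:,::-1])
E
```

```text
time_s: 14.45
eef_pos: [528.4, 200.5, 127.0]
ee_rot: [0.001, 0.566, 0.824, 0.0]
force: [3.5, -6.5, 7.8]
grip_width: 0.217
grip_force: 45.5
time_s: 14.7
eef_pos: [527.7, 202.4, 127.1]
ee_rot: [0.001, 0.566, 0.824, 0.0]
force: [4.0, -7.8, 9.1]
grip_width: 0.218
grip_force: 45.6
180.71609276554702 198.20402713822637 -8.578975038961927
```

View pics/w6c.png

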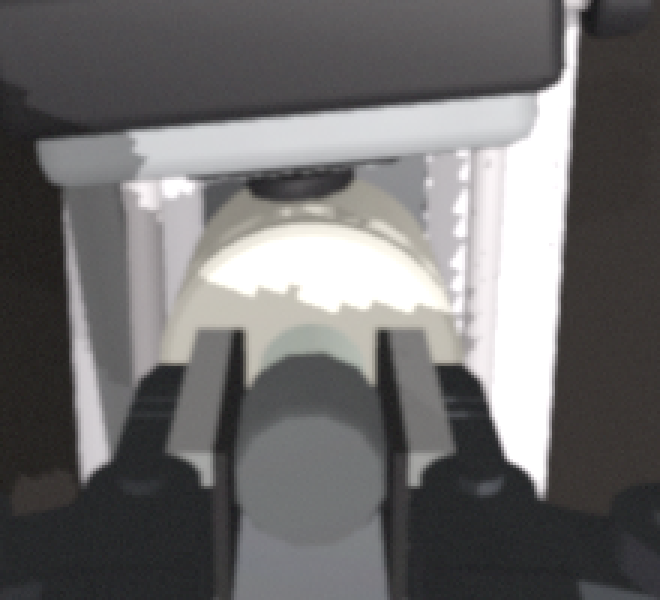

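The plunger is pushed well in. I go a touch further, then ease back to feel whether the pawl holds.

```bash
python3 -m creep '[[[-0.01,0.03,0.01,0,0,0],[-0.02,0.06,0.02,0,0,0],[-0.02,0.06,0.02,0,0,0]]]'
python3 -m creep '[[[0.01,-0.04,0,0,0,0],[0.02,-0.07,0,0,0,0],[0.02,-0.07,0,0,0,0]]]'
python3 -m creep '[[[0.01,-0.03,0,0,0,0],[0.01,-0.03,0,0,0,0]]]'
python3 -m creep '[[[0.01,-0.03,0,0,0,0],[0.01,-0.03,0,0,0,0]]]'
```

```text
time_s: 15.0
eef_pos: [527.0, 203.9, 127.2]
ee_rot: [0.001, 0.566, 0.824, -0.0]
force: [3.6, -7.2, 6.0]
grip_width: 0.217
grip_force: 45.3
time_s: 15.25
eef_pos: [527.4, 202.4, 126.9]
ee_rot: [0.0, 0.567, 0.824, 0.0]
force: [4.1, -4.5, 3.9]
grip_width: 0.218
grip_force: 45.1
time_s: 15.42
eef_pos: [527.5, 201.8, 126.8]
ee_rot: [-0.0, 0.567, 0.824, 0.0]
force: [4.2, -2.2, 2.4]
grip_width: 0.216
grip_force: 45.0
time_s: 15.58
eef_pos: [527.6, 201.2, 126.8]
ee_rot: [-0.0, 0.566, 0.824, 0.0]
force: [3.8, 0.0, 0.2]
grip_width: 0.216
grip_force: 44.8
```

```bash
python3 -m creep '[[[0.01,-0.03,0,0,0,0],[0.01,-0.03,0,0,0,0]]]'
python3 -m creep '[[[0.01,-0.03,0,0,0,0],[0.01,-0.03,0,0,0,0]]]'
```

```text
time_s: 15.75
eef_pos: [527.7, 200.6, 126.8]
ee_rot: [-0.001, 0.566, 0.824, 0.0]
force: [2.5, 1.7, -1.0]
grip_width: 0.216
grip_force: 44.7
time_s: 15.92
eef_pos: [527.9, 199.8, 126.9]
ee_rot: [-0.001, 0.566, 0.824, 0.0]
force: [2.2, 3.9, -1.1]
grip_width: 0.213
grip_force: 44.7
```

The tool now feels a growing hold-back, so the pawl has caught the carrier. I ease the load, release and lift.

```bash
python3 -m creep '[[[-0.02,0.04,0,0,0,0],[-0.02,0.04,0,0,0,0]]]'
python3 -m creep '[[[0,0,0,0,0,0],[0,0,0,0,0,0],[0,0,0,0,0,0],[0,0,0,0,0,0],[0,0,0,0,0,0],[0,0,0,0,0,0]]]' 45
python3 -m creep '[[[0,0,0.3,0,0,0],[0,0,0.8,0,0,0],[0,0,1.6,0,0,0],[0,0,2.6,0,0,0],[0,-0.5,3.6,0,0,0],[0.4,-1.5,4.2,0,0,0],[0.8,-2.5,4.4,0,0,0],[1,-3,4.4,0,0,0],[1,-3,4.4,0,0,0],[1,-3,4.4,0,0,0]]]'
python3 - <<'E'
from path import *
from h import *
c=cap('wrist','w7'); s=ctrl.sense(); print(s['eef_pos'],s['force'])
d=cap('scene','s7')
z=np.zeros((420,800,3),np.uint8); z[:,:560]=c['image']; z[:240,560:]=cv2.resize(d['image'][210:310,200:300],(240,240),interpolation=3); cv2.imwrite('pics/w7c.png',z[:,:,::-1])
def tk(u,v,z): p=onz(c,u,v,z)[:2]-O; return p@x,p@y
print([proj(c,(*(O+180*x+q*y),59+12)) for q in(195,200)])
E
```

```text
time_s: 16.08
eef_pos: [527.5, 200.5, 126.9]
ee_rot: [-0.0, 0.566, 0.824, -0.0]
force: [2.2, 1.0, -1.8]
grip_width: 0.217
grip_force: 44.6
time_s: 16.58
eef_pos: [527.7, 200.5, 127.1]
ee_rot: [-0.0, 0.566, 0.824, -0.0]
force: [0.6, 0.2, -0.2]
grip_width: 0.524
grip_force: 0.0
time_s: 17.42
eef_pos: [552.5, 125.4, 236.6]
ee_rot: [-0.001, 0.567, 0.824, -0.0]
force: [-0.1, 0.2, -0.4]
grip_width: 0.526
grip_force: 0.0
[552.28093177 126.02522082 236.53099904] [-0.29273454  0.71629562 -0.42963781]
[(np.float64(291.01524330876356), np.float64(94.94773654068989)), (np.float64(291.0756617744879), np.float64(86.44164571634285))]
```

View pics/w7c.png

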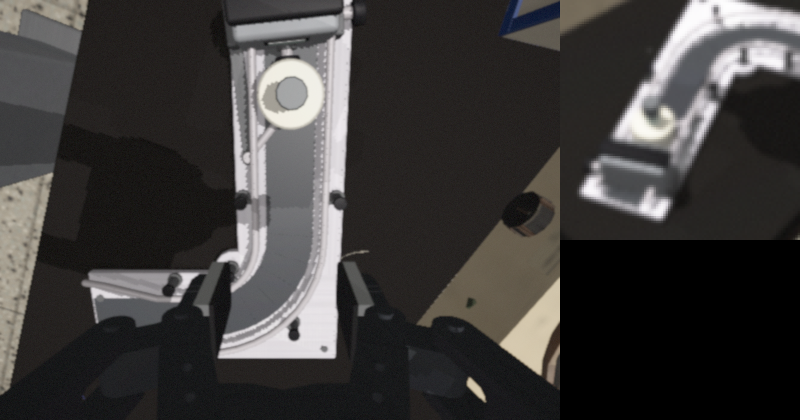

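The carrier (cap at (291,93)) stands upright against the plunger. The pawl, from its pivot at (247,157), lies across the lane behind it at the same angle as before. Handing in.

```bash
python3 -c "
from rig import ctrl
print(ctrl.finish_job())"
```

```text
the job is handed in; nothing more can be done
None
```

The carrier with the capped tube stands upright in the reading station with the pawl closed behind it. It has been released, and I handed the job in at about 17.5 s; the hand-in returned no verdict.

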